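# Leak-check the lid joint of a stage-top incubation chamber

## Task

Turn on the chamber's gas by swinging its blue valve lever fully open, then pick up the leak-detector pen and run its tip slowly, at about 3 cm a second, all the way round the red lid joint, within a few millimetres of it and without pressing on it: begin at the lid's near right corner as seen from the robot, go clockwise seen from above, and finish at that same corner. Then lower the pen back into both notches of its cradle, near the middle with its nose hanging down, without dropping it; leave the gas on, and do not disturb the tube rack, the bottle or the dish.

Things in the scene. Friction and masses are not known exactly. Their poses are not given: they have to be found in the camera images.
- chamber: Fixed aluminium block 88 (its x) by 104 (y) by 32 mm high with a white windowed lid flush in its top. Origin: centre of its underside, on the table; x away from the robot (turned up to 0.3 rad), y to the robot's left. Part of it: a brass valve in front, a grey gas mixer behind (145 to 265 mm along +x, 160 wide, 66 high), thin steel tubing along the front and right side, under 35 mm high
- valve_pivot (a point): Pivot axis (vertical) of the valve lever, 42 mm above the table at lever mid-height, 82 mm in front of the chamber's origin and 8 mm to its left
- valve_tip (a point): Free end of the blue valve lever: a bar 10 mm wide and 12 mm high (36 to 48 mm above the table) that reaches 52 mm from the pivot
- valve (a joint): Angle of the gas valve's lever. 0 = closed: lever points out of the chamber's front to the robot (chamber -x). pi/2 = fully open, at its stop: in line with the tube, parallel to the chamber's front, pointing right (chamber -y). Grows counter-clockwise seen from above; takes 1 to 2 N at the tip; stays where left. Starts at 0 to 0.25
- pen: Leak-detector pen, loose, 70 to 120 g: yellow round handle 20 mm in diameter, 140 mm long, black rubber band at its middle, thin (5 mm) bent steel nose at one end. Origin: on the handle's axis at mid-length (grip here); x along the handle to the nose, z up when the nose hangs down. The nose ends 110 mm ahead of the origin and 55 mm below the axis
- pen_tip (a point): Sensing tip: the lower end of the pen's nose, 9 mm in diameter, at (110, 0, -55) mm in the pen's frame
- cradle: Fixed pen cradle: base plate 110 by 62 by 8 mm, two uprights 84 mm apart (clear) along its x, each with a 90 degree V-notch, mouth 36 mm wide, rim 84 mm above the table. Origin: centre of its underside; x along the line of the notches. The pen lies in both: axis 80 mm above the table along the cradle's x, middle between the uprights (within 8 mm at the start), nose hanging outside one end
- rack: Bystander: blue tube rack, 56 by 116 mm, 56 mm high with its capped tubes, loose. Origin: centre of its underside
- bottle: Bystander: amber bottle with an orange cap, 62 mm in diameter, 115 mm high, loose. Origin: centre of its underside
- dish: Bystander: clear Petri dish, 64 mm in diameter, 15 mm high, loose. Origin: centre of its underside
- seam_1 (a point): Point on the lid joint, on the top face: near right corner (seen from the robot). The joint is the 3 mm wide red gasket line round the lid, flat in the top face 32 mm above the table: a rectangle 50 mm (chamber x) by 70 mm (y) centred on the block, nothing standing above it. The eight points are numbered clockwise seen from above
- seam_2 (a point): Point on the lid joint, on the top face: middle of the near edge
- seam_3 (a point): Point on the lid joint, on the top face: near left corner
- seam_4 (a point): Point on the lid joint, on the top face: middle of the left edge
- seam_5 (a point): Point on the lid joint, on the top face: far left corner
- seam_6 (a point): Point on the lid joint, on the top face: middle of the far edge
- seam_7 (a point): Point on the lid joint, on the top face: far right corner
- seam_8 (a point): Point on the lid joint, on the top face: middle of the right edge
There are look-alikes about, which are no part of the job. Leave any purple or yellow look-alike of the cradle alone.

How it is judged:
By the outcome, as a careful person would: the job done as asked, in the order asked, and still so for the second after the job is handed in, with the robot touching nothing.
It also fails if it takes over 72 s, if anything falls off the work surface, if the arm or the gripper's body presses on something with over 40 N, if the wrist force passes 120 N, or if a joint passes its speed limit or range.

## Robot

A 6-joint arm with a two-finger parallel gripper is mounted at the origin on the work surface. World frame = base frame: x ahead of the robot, y to its left, z up, the work surface at z = 0. Lengths are in mm, angles in rad, forces in N, time in s.
With the tool pointing down it reaches from about 375 to 975 mm from the base axis. Payload 3.8 kg.
Tool frame: the origin (TCP) lies at the very end of the fingers, on their centre line; the grasp point (between the pads) lies 19 mm behind it; z points along the fingers, y is the line along which they close (so a half turn about z gives the same grasp; the last joint's range is limited). The gripper opens to 88 mm and grips with 3 to 60 N. Pads are 18 mm wide; open, the fingers measure 123 mm over their backs; the gripper's body (75 mm by 187 mm) begins 45 mm behind the grasp point.
Start: joints at [1.112, 0.264, 1.604, -0, 1.274, -0.037], TCP at [276.344, 615.834, 238.706] pointing down, gripper open.
Joint ranges: [-2.63, 2.63], [-0.94, 2.18], [0.31, 2.57], [-1.31, 4.45], [0, 2.66], [-2.55, 2.55]. Speed limits (rad/s): [2.57, 2.57, 3.14, 3.14, 3.14, 3.14].

## Interface

Orientations are given as a unit quaternion [x, y, z, w].
In Python, from cell import read_state, snapshot, camera_info, hand_in, outline_of, tip_of gives the robot as it stands.
- The arm moves only by the shell command python3 -m handwheel 'ROWS' [FORCE]. ROWS is JSON, a list of rows, each a list of 3 entries, a list of its own where there are three numbers: the shift along the tool's x, y, z in mm, then the turn about the tool's z in rad, then the opening, from 0 (shut) to 1 (fully open). In form: [[[tx, ty, tz], roll, fingers], ...]. A call has 1 to 5 rows; each row shifts and turns the commanded pose from where the row before left it, along the tool's axes as they then stand; what a row does not reach is not made up. A row lasts 1/12 s, in which the tool goes at most 41.7 mm and 7.16 degrees, less where a joint would pass 70% of its speed; a pose out of reach is approached as far as the arm can. A call with a gripper value outside its range is refused whole. The fingers move at their own pace and stop on an object; FORCE is the grip in N (left out, the last holds). Time passes only in rows, so rows that do not move let the fingers close. It gives the time, the measured TCP pose, the force, the opening and the grip force at its end, in the units of the state.
- read_state(): the state, without advancing time (a new reading comes with each control period).
- snapshot(name): name is "scene" or "side" or "wrist"; returns (picture, depth): 420x560x3 uint8, red, green, blue; 420x560 float32, mm along the optical axis (not along the pixel's ray), 0 where there is no reading.
- camera_info(name): a dict with "K" (3x3 intrinsics, pixels), "view" (4x4, takes a point from world to camera coordinates). Camera axes: x right, y down, z forward; pixel columns grow to the right and rows downward; lengths in mm; the calibration is good to about 2 mm. A picture is of the moment at which its call begins: read the wrist's pose just before it. camera_info takes no time and is no camera call; for the wrist camera it gives the pose at the moment of the call.
- hand_in(): hands the job in; it is judged then, once.
Trained networks look in the newest picture that a camera, given by its name, has taken for a name from the list of things; names that differ only in an ending like _2 or _b are one class to them, and where a whole thing is asked for, a point or a joint stands for the part that bears it (a point fixed in the world has none). Each returns a list of dicts, best first, with "score" (0 to 1); they miss things now and then, are a little off and sometimes report something else, mostly with a low value. They report only what shows in the picture. A call takes as long as a camera call. They do not tell look-alikes from the thing itself.
- outline_of(name, camera): "region" (420x560 bool, what is visible of it) and "position" ([column, row] in pixels, amid what is visible of it).
- tip_of(name, camera): "position" ([column, row] in pixels: a listed point, or the origin of a listed thing).
The state is a dict: "time_s": time; "qpos": joint angles; "joint_vel": joint speeds; "joint_torque": joint torques, N m; "tcp_pos": TCP position; "ee_rot": TCP orientation; "ft_force": force on the tool from outside, world axes, zero at the start; "wrist_torque": the same for the moment, N m; "finger_gap": finger opening in mm; "finger_force": force on a finger pad.
Only numpy, scipy, OpenCV 4.12 (cv2) and the standard library are available. Lean on these libraries where they do the work, as an engineer would, in place of code of your own. Each camera call takes 0.05 s, during which the arm holds its last target. There are 200 camera calls.

## Working session

There is one attempt and no reset: what is moved stays moved. The work goes in short steps, Python scripts to look and compute and a shell command to move; the robot and the scene stay as the last step left them, time stands still between calls to the robot, and variables do not carry over. Pictures are saved under pics/ and viewed, at most 10 in all, crops included, and the job is handed in when it is done.

```bash
mkdir -p pics; ls; cat > h.py <<'E'
import numpy as np, cv2, json
from cell import *
from scipy.spatial.transform import Rotation as R
def px2w(cam,uv,z=None,d=None):
    c=camera_info(cam);K=np.array(c["K"]);V=np.array(c["view"]);Ri=V[:3,:3].T;o=-Ri@V[:3,3]
    r=np.linalg.solve(K,[uv[0],uv[1],1.]);
    if d is not None: return o+Ri@(r*d)
    w=Ri@r; return o+w*(z-o[2])/w[2]
def w2px(cam,p):
    c=camera_info(cam);V=np.array(c["view"]);q=np.array(c["K"])@(V[:3,:3]@np.array(p)+V[:3,3]);return q[:2]/q[2]
E
python3 - <<'E'
from h import *
s,d=snapshot("scene"); s2,d2=snapshot("side")
np.savez("s0.npz",s=s,d=d,s2=s2,d2=d2)
cv2.imwrite("pics/scene0.png",s[:,:,::-1]);cv2.imwrite("pics/side0.png",s2[:,:,::-1])
Z=dict(valve_pivot=48,valve_tip=48,pen=80,pen_tip=25,cradle=0,chamber=0,rack=0,bottle=0,dish=0,**{f"seam_{i}":32 for i in (1,3,5,7)})
for cam in("scene","side"):
  for n,z in Z.items():
    r=tip_of(n,cam)
    for x in r[:4]: print(cam,n,round(x["score"],2),np.round(x["position"]),np.round(px2w(cam,x["position"],z)))
st=read_state();print(st["time_s"],st["tcp_pos"],st["ee_rot"],st["ft_force"],st["finger_gap"])
E
```

```text
pics
scene valve_pivot 0.73 [251. 218.] [530.   1.  48.]
scene valve_pivot 0.21 [240. 238.] [594. -38.  48.]
scene valve_tip 0.6 [247. 207.] [485.  -4.  48.]
scene valve_tip 0.23 [376. 263.] [736. 273.  48.]
scene pen 0.84 [358. 186.] [495. 307.  80.]
scene pen 0.58 [357. 203.] [560. 280.  80.]
scene pen 0.3 [241. 247.] [653. -40.  80.]
scene pen_tip 0.9 [392. 190.] [472. 426.  25.]
scene cradle 0.8 [355. 204.] [482. 313.   0.]
scene cradle 0.78 [301. 191.] [396. 172.   0.]
scene cradle 0.66 [255. 255.] [618.  -5.   0.]
scene cradle 0.6 [363. 170.] [338. 391.   0.]
scene rack 0.65 [137. 228.] [ 462. -307.    0.]
scene rack 0.58 [266. 245.] [589.  30.   0.]
scene bottle 0.66 [378. 261.] [697. 300.   0.]
scene dish 0.88 [134. 291.] [ 674. -305.    0.]
scene seam_1 0.93 [255. 237.] [586.   2.  32.]
scene seam_1 0.88 [271. 246.] [625.  38.  32.]
scene seam_1 0.85 [267. 235.] [585.  35.  32.]
scene seam_1 0.81 [268. 247.] [624.  29.  32.]
scene seam_3 0.93 [255. 237.] [586.   2.  32.]
scene seam_3 0.88 [271. 246.] [625.  38.  32.]
scene seam_3 0.85 [267. 235.] [585.  35.  32.]
scene seam_
[... 1316 characters left out ...]
318. 217.] [580. -34.  32.]
side seam_3 0.98 [313. 214.] [578. -17.  32.]
side seam_3 0.94 [334. 208.] [640. -43.  32.]
side seam_3 0.91 [324. 216.] [597. -43.  32.]
side seam_5 0.98 [318. 217.] [580. -34.  32.]
side seam_5 0.98 [313. 214.] [578. -17.  32.]
side seam_5 0.94 [334. 208.] [640. -43.  32.]
side seam_5 0.91 [324. 216.] [597. -43.  32.]
side seam_7 0.98 [318. 217.] [580. -34.  32.]
side seam_7 0.98 [313. 214.] [578. -17.  32.]
side seam_7 0.94 [334. 208.] [640. -43.  32.]
side seam_7 0.91 [324. 216.] [597. -43.  32.]
1.4 [276.34835655 615.83486083 238.70533735] [ 2.09352222e-01  9.77840297e-01  1.61529820e-05 -8.28286470e-06] [-0.04524552 -0.05240893 -0.1310699 ] 88.29206728709487
```

```bash
python3 - <<'E'
import cv2
a=cv2.imread("pics/scene0.png")[130:330,100:440]; b=cv2.imread("pics/side0.png")[120:330,130:450]
a=cv2.resize(a,(510,300),interpolation=3);b=cv2.resize(b,(457,300),interpolation=3)
import numpy as np
c=np.zeros((600,510,3),np.uint8);c[:300]=a;c[300:,:457]=b
cv2.imwrite("pics/both0.png",c)
E
```

```text
(no output)
```

View pics/both0.png

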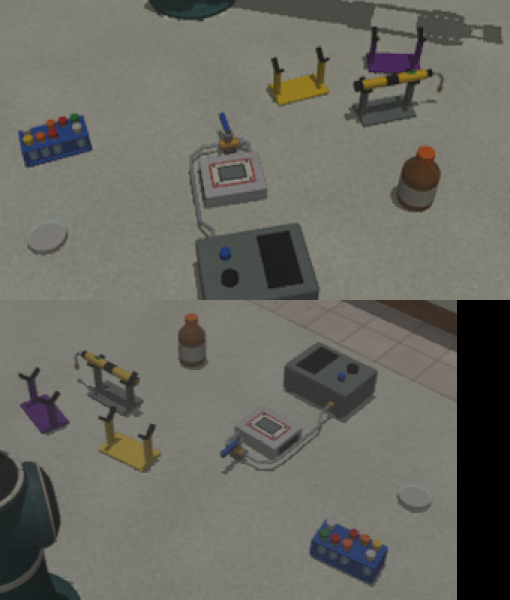

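```bash
cat >> h.py <<'E'
def tool():
    s=read_state();return np.array(s["tcp_pos"]),R.from_quat(s["ee_rot"]).as_matrix()
def go(p,yaw=None,step=40):
    "print shift to world p (tool axes) and turn to make tool y (mod pi) point along world angle yaw"
    t,M=tool();d=M.T@(np.array(p)-t);n=int(np.ceil(np.linalg.norm(d)/step));print("shift",np.round(d,1),"rows",n,"each",np.round(d/max(n,1),1))
    if yaw is not None:
        a=np.arctan2(M[1,1],M[0,1]);da=(yaw-a+np.pi/2)%np.pi-np.pi/2;print("roll",round(-da,3),"now yaw",round(a,3),"q6",round(read_state()["qpos"][5],2))
E
python3 - <<'E'
from h import *
t,M=tool();c=camera_info("wrist");V=np.array(c["view"]);o=-V[:3,:3].T@V[:3,3]
print("cam in tool",M.T@(o-t),"\naxes (cols cam xyz in tool)\n",np.round(M.T@V[:3,:3].T,2),np.round(c["K"]))
go([470,330,260],np.arctan2(*( [1,0]))); 
E
```

```text
cam in tool [ 7.84685490e+01  1.27593137e-01 -1.47856870e+02] 
axes (cols cam xyz in tool)
 [[ 0.   -0.95 -0.3 ]
 [ 1.   -0.    0.  ]
 [-0.   -0.3   0.95]] [[374.   0. 282.]
 [  0. 374. 214.]
 [  0.   0.   1.]]
shift [-293.7 -181.5  -21.3] rows 9 each [-32.6 -20.2  -2.4]
roll -0.422 now yaw 1.149 q6 -0.04
```

```bash
H="python3 -m handwheel"
python3 -m handwheel '[[[0,0,0],0.12,0],[[0,0,0],0.12,0],[[0,0,0],0.12,0],[[0,0,0],0.12,0],[[0,0,0],0.12,0]]'
python3 -m handwheel '[[[0,0,0],0.12,0],[[0,0,0],0.12,0],[[0,0,0],0.12,0],[[-38,13,2],0.06,0],[[-38,13,2],0,0]]'
python3 -m handwheel '[[[-38,13,2],0,0],[[-38,13,2],0,0],[[-38,13,2],0,0],[[-38,13,2],0,0],[[-38,13,2],0,0]]'
python3 -m handwheel '[[[-38,13,2],0,0],[[-38,13,2],0,0],[[-38,13,2],0,0],[[-38,13,2],0,0],[[-38,13,2],0,0]]'
python3 -m handwheel '[[[-38,13,2],0,0],[[-38,13,2],0,0],[[-38,13,2],0,0],[[-38,13,2],0,0],[[0,0,0],0,0]]'
python3 - <<'E'
from h import *
s,d=snapshot("wrist");np.savez("w1.npz",s=s,d=d);cv2.imwrite("pics/w1.png",s[:,:,::-1])
for n,z in dict(valve_pivot=48,valve_tip=48,chamber=0,seam_1=32).items():
    for x in tip_of(n,"wrist")[:9 if n=="seam_1" else 3]: print(n,round(x["score"],2),np.round(x["position"]),np.round(px2w("wrist",x["position"],z),1))
hsv=cv2.cvtColor(s,cv2.COLOR_RGB2HSV);m=((hsv[...,0]<8)|(hsv[...,0]>172))&(hsv[...,1]>120)&(hsv[...,2]>60)
m=m.astype(np.uint8);n,l,st,c=cv2.connectedComponentsWithStats(m)
print(st[st[:,4]>60],tool()[0],read_state()["finger_gap"])
E
```

```text
time_s: 1.82
tcp_pos: [276.3, 615.8, 238.7]
ee_rot: [0.492, 0.871, -0.0, -0.0]
ft_force: [-0.2, -0.8, -0.1]
finger_gap: 57.2
finger_force: 0.0
time_s: 2.23
tcp_pos: [313.8, 545.7, 234.5]
ee_rot: [0.66, 0.751, 0.0, -0.0]
ft_force: [1.3, -0.1, 0.8]
finger_gap: 23.9
finger_force: 0.0
time_s: 2.65
tcp_pos: [403.4, 363.2, 224.9]
ee_rot: [0.66, 0.751, 0.0, 0.0]
ft_force: [1.3, -0.2, 1.0]
finger_gap: 0.6
finger_force: 0.0
time_s: 3.07
tcp_pos: [492.4, 183.0, 215.0]
ee_rot: [0.66, 0.751, 0.0, 0.0]
ft_force: [-0.0, -0.3, 0.5]
finger_gap: 0.2
finger_force: 0.0
time_s: 3.48
tcp_pos: [565.4, 34.8, 206.7]
ee_rot: [0.662, 0.749, -0.0, 0.002]
ft_force: [0.1, -0.3, 0.4]
finger_gap: 0.6
finger_force: 0.0
valve_pivot 0.94 [234. 220.] [525.3  10.3  48. ]
valve_tip 0.88 [174. 217.] [472.9   7.8  48. ]
valve_tip 0.29 [322. 223.] [600.5  18.6  48. ]
chamber 0.92 [322. 222.] [608.1   4.4   0. ]
seam_1 0.97 [297. 229.] [581.3   6.1  32. ]
seam_1 0.97 [300. 197.] [579.7  36.4  32. ]
seam_1 0.9 [321. 270.] [609.3 -31.7  32. ]
seam_1 0.88 [295. 264.] [584.3 -29.6  32. ]
seam_1 0.84 [359. 197.] [631.3  43.6  32. ]
seam_1 0.69 [329. 194.] [605.   42.6  32. ]
seam_1 0.63 [348. 270.] [635.3 -29.1  32. ]
seam_1 0.61 [352. 234.] [631.8   7.9  32. ]
[[     0      0    560    420 234522]
 [   292    193     68     79    678]] [562.47144474  41.78435785 206.70567657] 0.6183139892016349
```

View pics/w1.png

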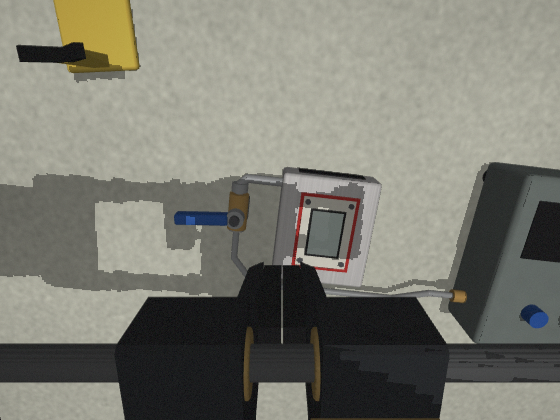

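```bash
cat >> h.py <<'E'
def redrect(s,cam="wrist",z=32):
    hsv=cv2.cvtColor(s,cv2.COLOR_RGB2HSV);m=((hsv[...,0]<8)|(hsv[...,0]>172))&(hsv[...,1]>120)&(hsv[...,2]>50)
    n,l,st,c=cv2.connectedComponentsWithStats(m.astype(np.uint8),connectivity=8);i=1+np.argmax(st[1:,4])
    v,u=np.nonzero(l==i);P=np.array([px2w(cam,(a,b),z)[:2] for a,b in zip(u,v)])
    from scipy.optimize import least_squares
    def f(q):
        c,s_=np.cos(q[2]),np.sin(q[2]);d=P-q[:2];x=abs(c*d[:,0]+s_*d[:,1])-25;y=abs(-s_*d[:,0]+c*d[:,1])-35
        return np.where((x<0)&(y<0),np.maximum(x,y),np.hypot(np.maximum(x,0),np.maximum(y,0)))
    r=least_squares(f,[*(P.min(0)+P.max(0))/2,0],loss="soft_l1",x_scale=[1,1,.02]);return r.x,np.sqrt(np.mean(r.fun**2)),len(P)
E
python3 - <<'E'
from h import *
s=np.load("w1.npz");d=s["d"];q,e,n=redrect(s["s"]);print(q,e,n)
Rm=np.array([[np.cos(q[2]),-np.sin(q[2])],[np.sin(q[2]),np.cos(q[2])]])
piv=q[:2]+Rm@[-82,8];print("pivot",piv)
lt=px2w("wrist",(174,217),48)[:2];v=Rm.T@(lt-piv);print("lever vec in chamber",v,"angle",np.arctan2(-v[1],-v[0]))
for p in ((300,180),(315,240),(200,218),(260,100)): print(p,px2w("wrist",p,d=d[p[1],p[0]]))
print(w2px("wrist",[*piv,48]),camera_info("wrist")["view"][0])
c=read_state();print(c["tcp_pos"],R.from_quat(c["ee_rot"]).as_euler("xyz"))
E
```

```text
[6.06738087e+02 5.08918700e+00 1.22445597e-02] 0.8255045679252632 681
pivot [524.64628044  12.08455849]
lever vec in chamber [-51.82992058  -2.76121148] angle 0.05322415361723808
(300, 180) [577.13565182  51.93184374  33.1647453 ]
(315, 240) [598.69864909  -1.31250908  35.28443983]
(200, 218) [495.36052338  11.05820183  49.00203   ]
(260, 100) [533.13652793 113.59087296   3.01897391]
[234.13719099 220.70562385] [ 9.91550479e-01  1.29714850e-01 -1.30608176e-03 -5.62738560e+02]
[562.47144474  41.78435785 206.70567657] [-3.14133491e+00 -4.67149893e-04  1.70076708e+00]
```

```bash
python3 -m handwheel '[[[2,-39,0],0,0],[[2,-39,0],0,0],[[0,0,34],0,0],[[0,0,34],0,0],[[0,0,34],0,0]]'
python3 -m handwheel '[[[0,0,34],0,0],[[0,0,32],0,0],[[0,0,0],0,0]]'
python3 -m handwheel '[[[-9,-2.5,0],0,0],[[-9,-2.5,0],0,0],[[-9,-2.5,0],0,0],[[-7,1,0],0,0],[[-7,1,0],0,0]]'
python3 -m handwheel '[[[-7,1,0],0,0],[[-6,6,0],0,0],[[-6,6,0],0,0],[[-6,6,0],0,0],[[0,0,0],0,0]]'
python3 - <<'E'
from h import *
s,d=snapshot("wrist");cv2.imwrite("pics/w2.png",s[:,:,::-1])
for n in ("valve_pivot","valve_tip"):
    for x in tip_of(n,"wrist")[:2]: print(n,round(x["score"],2),np.round(x["position"]),np.round(px2w("wrist",x["position"],48),1))
print(read_state()["ft_force"],tool()[0],w2px("wrist",[525,12,48]))
E
```

```text
time_s: 4.15
tcp_pos: [485.3, 36.4, 105.6]
ee_rot: [0.659, 0.752, 0.002, 0.002]
ft_force: [0.2, -0.2, -0.8]
finger_gap: 0.3
finger_force: 0.0
time_s: 4.4
tcp_pos: [478.7, 36.1, 33.0]
ee_rot: [0.659, 0.752, -0.004, -0.004]
ft_force: [-0.8, 1.5, -0.0]
finger_gap: 0.3
finger_force: 0.0
time_s: 4.82
tcp_pos: [486.6, -7.5, 40.8]
ee_rot: [0.66, 0.751, 0.001, 0.001]
ft_force: [0.3, 2.4, 0.9]
finger_gap: 0.8
finger_force: 1.0
time_s: 5.23
tcp_pos: [508.0, -30.2, 38.6]
ee_rot: [0.66, 0.751, -0.0, 0.0]
ft_force: [-0.4, 0.3, 0.3]
finger_gap: 0.2
finger_force: 0.1
valve_pivot 0.96 [342. 217.] [526.7   6.8  48. ]
valve_pivot 0.74 [445. 310.] [577.1 -28.3  48. ]
[ 0.87478131 -0.62945007  0.26784599] [507.46614923 -29.28833066  38.56247447] [340.71426826 204.19981618]
```

View pics/w2.png

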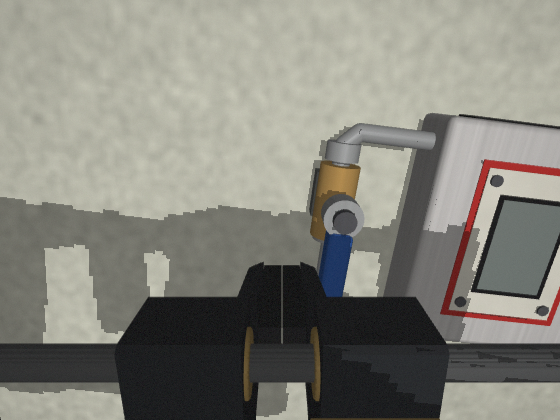

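```bash
python3 -m handwheel '[[[0,2,0],0,0],[[0,0,0],0,0]]' | grep -E "tcp|ft"
python3 -m handwheel '[[[0,2,0],0,0],[[0,0,0],0,0]]' | grep -E "tcp|ft"
python3 -m handwheel '[[[0,2,0],0,0],[[0,0,0],0,0]]' | grep -E "tcp|ft"
```

```text
tcp_pos: [508.3, -28.9, 38.4]
ft_force: [-3.0, -1.1, 0.1]
tcp_pos: [508.6, -28.9, 38.1]
ft_force: [-7.1, -3.2, 4.4]
tcp_pos: [509.0, -28.8, 38.0]
ft_force: [-11.3, -4.9, 8.8]
```

```bash
python3 -m handwheel '[[[0,-8,0],0,0],[[0,-8,-10],0,0],[[0,0,-35],0,0],[[0,0,-35],0,0],[[0,0,-35],0,1]]' | tail -6 | grep tcp
python3 -m handwheel '[[[30,5,-35],0,1],[[38,5,0],0,1],[[38,5,0],0,1],[[38,5,0],0,1],[[38,5,0],0,1]]'| grep tcp
python3 -m handwheel '[[[38,5,0],0,1],[[38,5,0],0,1],[[36,0,0],0,1],[[0,0,0],0,1],[[0,0,0],0,1]]'
python3 - <<'E'
from h import *
s,d=snapshot("wrist");np.savez("w3.npz",s=s,d=d);cv2.imwrite("pics/w3.png",s[:,:,::-1])
for n,z in dict(pen=80,pen_tip=29,cradle=0).items():
    for x in tip_of(n,"wrist")[:2]: print(n,round(x["score"],2),np.round(x["position"]),np.round(px2w("wrist",x["position"],z),1))
print(tool())
E
```

```text
tcp_pos: [496.6, -29.9, 154.7]
tcp_pos: [498.7, 152.5, 186.2]
time_s: 7.13
tcp_pos: [493.5, 264.8, 185.2]
ee_rot: [0.658, 0.753, 0.001, 0.0]
ft_force: [0.1, -0.8, -0.3]
finger_gap: 71.5
finger_force: 0.0
pen 0.66 [274. 132.] [481.1 316.8  80. ]
cradle 0.87 [164. 268.] [389.9 164.6   0. ]
cradle 0.71 [118.  20.] [345.8 379.8   0. ]
(array([493.95687179, 261.58516067, 185.12320146]), array([[-1.27510103e-01,  9.91837256e-01,  1.79144396e-04],
       [ 9.91837245e-01,  1.27510139e-01, -2.07426762e-04],
       [-2.28576317e-04,  1.51233077e-04, -9.99999962e-01]]))
```

View pics/w3.png

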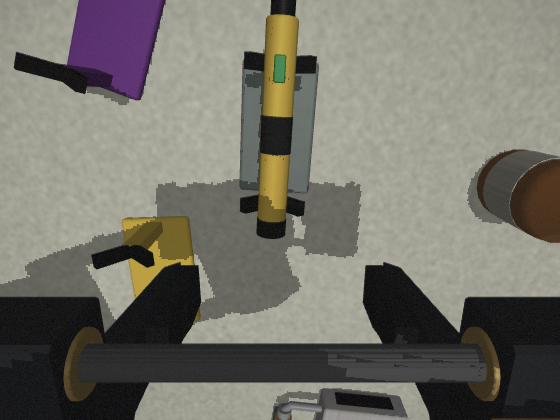

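```bash
python3 - <<'E'
from h import *
s=np.load("w3.npz");d=s["d"];hsv=cv2.cvtColor(s["s"],cv2.COLOR_RGB2HSV)
m=(abs(hsv[...,0].astype(int)-22)<9)&(hsv[...,1]>120)&(hsv[...,2]>60);m[:,:250]=0;m[:,310:]=0;m[240:]=0
P=[];D=[]
rows=[r for r in range(20,228) if m[r].sum()>15]
for r in rows:
    c=np.nonzero(m[r])[0];u=(c.min()+c.max())/2
    if c.max()-c.min()>20: P.append(px2w("wrist",(u,r),80)[:2]);D.append(d[r,int(u)])
P=np.array(P);f=np.polyfit(P[:,1],P[:,0],1);print("x=",f,"resid",np.std(P[:,0]-np.polyval(f,P[:,1])))
print("yellow rows",[r for r in rows if r-1 not in rows],[r for r in rows if r+1 not in rows])
for r in (15,55,90,118,135,153,170,222,228,236):
    dd=d[r,int(np.polyval(np.polyfit([15,228],[282,271],1),r))];c=int(np.polyval(np.polyfit([15,228],[282,271],1),r))
    print(r,px2w("wrist",(c,r),d=dd).round(1),px2w("wrist",(c,r),80).round(1))
# upright rims & base plate
for p in ((248,60),(311,60),(248,205),(298,208),(250,120),(308,120),(245,185),(303,188)): print(p,px2w("wrist",p,d=d[p[1],p[0]]).round(1))
E
```

```text
x= [-6.81626329e-02  5.04508052e+02] resid 0.23946954311372406
yellow rows [20, 155] [116, 221]
15 [478.3 383.5  93.2] [478.  385.9  80. ]
55 [479.3 362.1  93.3] [479.  363.3  80. ]
90 [481.1 342.5  90.1] [481.  342.6  80. ]
118 [482.  325.8  91.9] [481.9 325.1  80. ]
135 [482.7 315.4  92.8] [482.6 314.1  80. ]
153 [483.4 303.8  90.9] [483.4 302.2  80. ]
170 [484.1 292.7  91.1] [484.1 290.6  80. ]
222 [487.1 257.   91.6] [487.2 253.   80. ]
228 [487.6 252.3  90.5] [487.8 248.5  80. ]
236 [487.6 246.6  91.1] [487.8 242.3  80. ]
(248, 60) [460.5 357.7  84.5]
(311, 60) [499.  362.5  85.6]
(248, 205) [469.9 265.   84.8]
(298, 208) [504.5 267.3  84.9]
(250, 120) [459.9 316.7   9.8]
(308, 120) [508.3 322.9   9.2]
(245, 185) [461.2 260.4   9.5]
(303, 188) [512.5 264.5  10.4]
```

```bash
python3 -m handwheel '[[[0,0,0],0.06,1],[[27,-3.5,0],0,1],[[27,-3.5,0],0,1],[[0,0,34],0,1],[[0,0,34],0,1]]' 30| grep tcp
python3 -m handwheel '[[[0,0,34],0,1],[[0,0,22],0,1],[[0,0,0],0,1],[[0,0,0],0,1]]'
python3 - <<'E'
from h import *
go([483,315,61],0.068)
E
```

```text
tcp_pos: [486.0, 317.4, 119.7]
time_s: 8.08
tcp_pos: [482.5, 314.2, 60.0]
ee_rot: [0.683, 0.73, -0.002, -0.0]
ft_force: [0.5, -0.5, -0.6]
finger_gap: 88.5
finger_force: 0.0
shift [ 0.7  0.6 -1. ] rows 1 each [ 0.7  0.6 -1. ]
roll -0.001 now yaw 0.067 q6 0.47
```

```bash
python3 -m handwheel '[[[0,0,0],0,0],[[0,0,0],0,0],[[0,0,0],0,0],[[0,0,0],0,0],[[0,0,0],0,0]]' 30| grep -E "tcp|gap|finger_f"
python3 -m handwheel '[[[0,0,0],0,0],[[0,0,0],0,0],[[0,0,0],0,0],[[0,0,0],0,0],[[0,0,0],0,0]]'| grep -E "tcp|gap|finger_f|ft"
python3 -m handwheel '[[[0,0,-5],0,0],[[0,0,-5],0,0],[[0,0,-10],0,0],[[0,0,0],0,0]]'
```

```text
tcp_pos: [483.9, 316.5, 62.5]
finger_gap: 56.8
finger_force: 0.0
tcp_pos: [483.0, 316.1, 61.0]
ft_force: [-0.1, -0.2, -0.6]
finger_gap: 23.5
finger_force: 0.0
time_s: 9.25
tcp_pos: [484.5, 316.9, 83.6]
ee_rot: [0.682, 0.731, 0.002, 0.0]
ft_force: [0.9, 0.4, -0.6]
finger_gap: 18.6
finger_force: 30.0
```

```bash
python3 -m handwheel '[[[0,0,-25],0,0],[[0,0,-30],0,0],[[0,0,-22],0,0],[[0,0,0],0,0],[[0,0,0],0,0]]'
python3 - <<'E'
from h import *
s,d=snapshot("wrist");np.savez("w4.npz",s=s,d=d)
t,M=tool();T=t+M@[110,0,36];print("pred tip",T,w2px("wrist",T))
for x in tip_of("pen_tip","wrist")[:3]: print(round(x["score"],2),np.round(x["position"]),np.round(px2w("wrist",x["position"],T[2]),1),d[int(x["position"][1]),int(x["position"][0])])
s2,d2=snapshot("side");
for cam in("scene","side"):
    if cam=="scene": s3,_=snapshot("scene")
    for n,z in (("pen_tip",T[2]),("pen",T[2]+55)):
        for x in tip_of(n,cam)[:2]: print(cam,n,round(x["score"],2),np.round(x["position"]),np.round(px2w(cam,x["position"],z),1))
u,v=w2px("side",T).astype(int)
im=np.zeros((560,760,3),np.uint8);im[:420,:560]=0
a=cv2.resize(s[0:150,200:360],(480,450),interpolation=cv2.INTER_CUBIC)
b=cv2.resize(s2[v-60:v+50,u-35:u+35],(280,440),interpolation=cv2.INTER_CUBIC)
im[:450,:480]=a;im[:440,480:]=b;print("side crop origin",u-35,v-60,"x4; wrist crop 200,0 x3")
cv2.imwrite("pics/w4.png",im[:,:,::-1])
E
```

```text
time_s: 9.67
tcp_pos: [484.4, 316.8, 160.2]
ee_rot: [0.682, 0.731, 0.002, 0.001]
ft_force: [0.3, -0.6, -1.4]
finger_gap: 19.1
finger_force: 30.0
pred tip [475.60035574 425.8480068  122.31353744] [282.00143461  21.4167629 ]
0.7 [291.  15.] [478.5 427.9 122.3] 150.09416
scene pen_tip 0.54 [400. 166.] [479.5 427.8 122.3]
scene pen 0.52 [365. 155.] [484.3 316.2 177.3]
side pen 0.52 [203. 141.] [474.4 311.1 177.3]
side crop origin 144 81 x4; wrist crop 200,0 x3
```

View pics/w4.png

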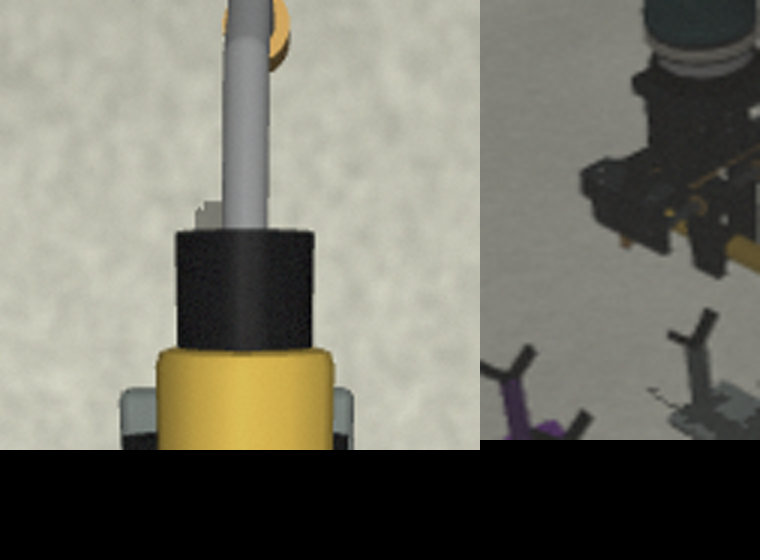

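```bash
python3 - <<'E'
from h import *
s=np.load("w4.npz");im=s["s"];d=s["d"];t,M=tool()
def tl(u,v): return (M.T@(px2w("wrist",(u,v),d=d[v,u])-t)).round(1)
for p in ((282,200),(282,160),(282,125),(282,118),(282,113),(282,90),(282,80),(282,70),(282,50),(282,30),(282,15),(282,5),(292,5),(294,10),(293,15),(292,19)): print(p,im[p[1],p[0]],tl(*p))
hsv=cv2.cvtColor(im,cv2.COLOR_RGB2HSV);m=(abs(hsv[...,0].astype(int)-17)<8)&(hsv[...,1]>100);m[30:]=0
v,u=np.nonzero(m);print("tip px",u.min(),u.max(),v.min(),v.max(),len(u))
Q=np.array([tl(a,b) for a,b in zip(u,v)]);print(np.percentile(Q,[2,10,50,90,98],axis=0).round(1))
E
```

```text
(282, 200) [ 67 139  82] [ 45.6   0.  -28.4]
(282, 160) [216 186  84] [ 59.1   0.  -29.5]
(282, 125) [216 186  84] [ 69.8   0.  -28.4]
(282, 118) [139 119  51] [ 72.   -0.  -28.3]
(282, 113) [41 42 40] [ 73.4  -0.  -27.3]
(282, 90) [47 45 47] [ 80.2  -0.  -27.2]
(282, 80) [48 49 49] [ 83.1  -0.  -27.2]
(282, 70) [150 151 151] [ 86.4  -0.  -20.3]
(282, 50) [148 149 149] [ 92.4  -0.  -18.6]
(282, 30) [146 147 148] [ 98.3  -0.  -17.9]
(282, 15) [143 144 144] [103.1  -0.  -15.5]
(282, 5) [120 121 122] [106.5  -0.  -12.4]
(292, 5) [207 165  95] [113.3   4.   20.4]
(294, 10) [208 167  96] [111.6   4.8  20.7]
(293, 15) [208 167  95] [109.7   4.4  20.4]
(292, 19) [71 60 36] [108.9   4.1  24. ]
tip px 274 295 0 23 118
[[108.4  -3.1  19.2]
 [108.8   3.2  19.7]
 [111.2   4.   20.9]
 [114.2   5.2  25.4]
 [115.1   5.3  28.8]]
```

```bash
python3 -m handwheel '[[[0,0,0],0.055,0],[[-20,6,0],0,0],[[-36,11.5,0],0,0],[[-36,11.5,0],0,0],[[-36,11.5,0],0,0]]'|grep tcp
python3 -m handwheel '[[[-36,11.5,0],0,0],[[-36,11.5,0],0,0],[[-36,11.5,0],0,0],[[-36,11.5,0],0,0],[[-36,11.5,0],0,0]]'|grep tcp
python3 -m handwheel '[[[-36,11.5,0],0,0],[[-36,11.5,0],0,0],[[-11,3,0],0,0],[[0,0,20],0,0],[[0,0,20],0,0]]'|grep tcp
python3 -m handwheel '[[[0,0,10],0,0],[[0,0,10],0,0],[[0,0,0],0,0],[[0,0,0],0,0]]'
python3 - <<'E'
from h import *
s,d=snapshot("wrist");np.savez("w5.npz",s=s,d=d);cv2.imwrite("pics/w5.png",s[:,:,::-1])
q,e,n=redrect(s);print("rect",q,e,n);t,M=tool();print(t,"tip world",t+M@[112.5,1,37.7],"yaw",np.arctan2(M[1,1],M[0,1]))
print(w2px("wrist",t+M@[112.5,1,37.7]))
E
```

```text
tcp_pos: [525.4, 187.6, 157.7]
tcp_pos: [585.5, 7.7, 157.8]
tcp_pos: [614.2, -74.6, 119.0]
time_s: 11.65
tcp_pos: [612.1, -72.5, 97.6]
ee_rot: [0.702, 0.712, -0.0, -0.001]
ft_force: [-0.8, 0.0, -1.1]
finger_gap: 18.5
finger_force: 30.0
rect [ 6.10120888e+02 -2.29698320e+00  8.61081700e-03] 0.8393945976143226 986
[612.9285993  -72.69562986  98.61413958] tip world [612.29043503  39.80436479  60.90626309] yaw 0.014733120503453625
[284.26985982  15.96039537]
```

View pics/w5.png

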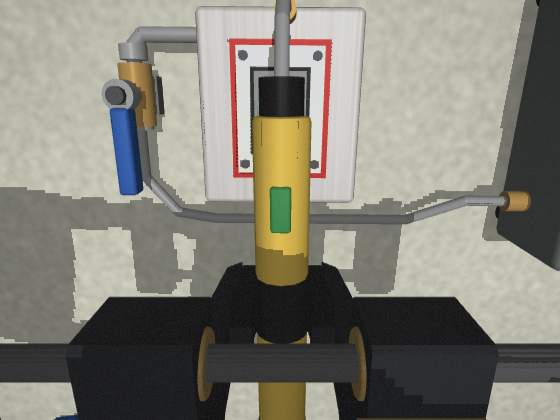

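```bash
sed -i 's/;i=1+np.argmax(st\[1:,4\])$/;l=np.isin(l,1+np.nonzero(st[1:,4]>40)[0]).astype(int);i=1/' h.py; python3 - <<'E'
from h import *
s=np.load("w5.npz");q,e,n=redrect(s["s"]);print("rect",q,e,n)
for p in ((232,41.5),(330,41.5),(236,175.5),(325,175)): print(px2w("wrist",p,32).round(1))
d=s["d"];print(px2w("wrist",(215,100),d=d[100,215]),px2w("wrist",(350,100),d=d[100,350]))
E
```

```text
rect [ 6.10575867e+02 -2.29271022e+00  7.07847089e-03] 0.9304772804440441 1952
[585.1  32.6  32. ]
[636.6  33.4  32. ]
[585.7 -38.9  32. ]
[637.5 -37.9  32. ]
[575.6031389    3.09627595  35.28516999] [648.76092981   4.17495841  34.43647509]
```

```bash
python3 -m handwheel '[[[-7,-2,8],0,0],[[0,0,9],0,0],[[0,0,0],0,0],[[0,0,0],0,0],[[0,0,0],0,0]]'
python3 - <<'E'
from h import *
t,M=tool();s,d=snapshot("wrist");q,e,n=redrect(s,z=34.5);print("rect",q,e,n,redrect(s)[0]);t2,M=tool();print(t,t2,"tip world",t2+M@[112.5,1,37.7],"yaw",np.arctan2(M[1,1],M[0,1]))
print(w2px("wrist",t2+M@[112.5,1,37.7]))
s2,_=snapshot("side");s3,_=snapshot("scene")
b=t2+M@[112.5,1,37.7]
im=np.zeros((600,800,3),np.uint8);im[:280,:800]=cv2.resize(s[0:70,180:380],(800,280),interpolation=2)
for k,(a,cam) in enumerate(((s2,"side"),(s3,"scene"))):
    u,v=w2px(cam,b).astype(int);im[290:590,400*k:400*k+390]=cv2.resize(a[v-30:v+30,u-39:u+39],(390,300),interpolation=2);print(cam,u,v)
cv2.imwrite("pics/w6.png",im[:,:,::-1])
E
```

```text
time_s: 12.12
tcp_pos: [610.6, -80.2, 81.1]
ee_rot: [0.702, 0.712, -0.0, -0.0]
ft_force: [-0.5, 1.3, -0.3]
finger_gap: 18.7
finger_force: 30.0Traceback (most recent call last):
  File "<stdin>", line 2, in <module>
  File "h.py", line 21, in redrect
    v,u=np.nonzero(l==i);P=np.array([px2w(cam,(a,b),z)[:2] for a,b in zip(u,v)])
                                     ~~~~^^^^^^^^^^^^^
  File "h.py", line 5, in px2w
    c=camera_info(cam);K=np.array(c["K"]);V=np.array(c["view"]);Ri=V[:3,:3].T;o=-Ri@V[:3,3]
ValueError: time passes only in moves, steps and waits
```

```bash
python3 - <<'E'
import re
t=open("h.py").read()
t=t.replace("def px2w(cam,uv,z=None,d=None):\n    c=camera_info(cam);","def px2w(cam,uv,z=None,d=None,c=None):\n    c=c or camera_info(cam);")
t=t.replace("v,u=np.nonzero(l==i);P=np.array([px2w(cam,(a,b),z)[:2]","v,u=np.nonzero(l==i);ci=camera_info(cam);P=np.array([px2w(cam,(a,b),z,c=ci)[:2]")
open("h.py","w").write(t)
E
python3 - <<'E'
from h import *
t,M=tool();s,d=snapshot("wrist");np.savez("w6.npz",s=s,d=d);q,e,n=redrect(s,z=34.5);print("rect",q,e,n,redrect(s)[0]);t2,M=tool();print(t,t2,"tip world",t2+M@[112.5,1,37.7],"yaw",np.arctan2(M[1,1],M[0,1]))
print(w2px("wrist",t2+M@[112.5,1,37.7]))
s2,_=snapshot("side");s3,_=snapshot("scene")
b=t2+M@[112.5,1,37.7]
im=np.zeros((600,800,3),np.uint8);im[:280,:800]=cv2.resize(s[0:70,180:380],(800,280),interpolation=2)
for k,(a,cam) in enumerate(((s2,"side"),(s3,"scene"))):
    u,v=w2px(cam,b).astype(int);im[290:590,400*k:400*k+390]=cv2.resize(a[v-30:v+30,u-39:u+39],(390,300),interpolation=2);print(cam,u,v)
cv2.imwrite("pics/w6.png",im[:,:,::-1])
E
```

```text
rect [ 6.09859478e+02 -2.36794618e+00  7.02810203e-03] 0.8009324584064893 2402 [ 6.09859184e+02 -2.14850892e+00  6.95228311e-03]
[610.81890407 -80.19450487  81.32926124] [610.96259934 -80.20169614  81.47983761] tip world [610.40803388  32.29823952  43.77046299] yaw 0.01400713428674101
[284.26592941  15.92718201]
side 307 198
scene 268 239
```

View pics/w6.png

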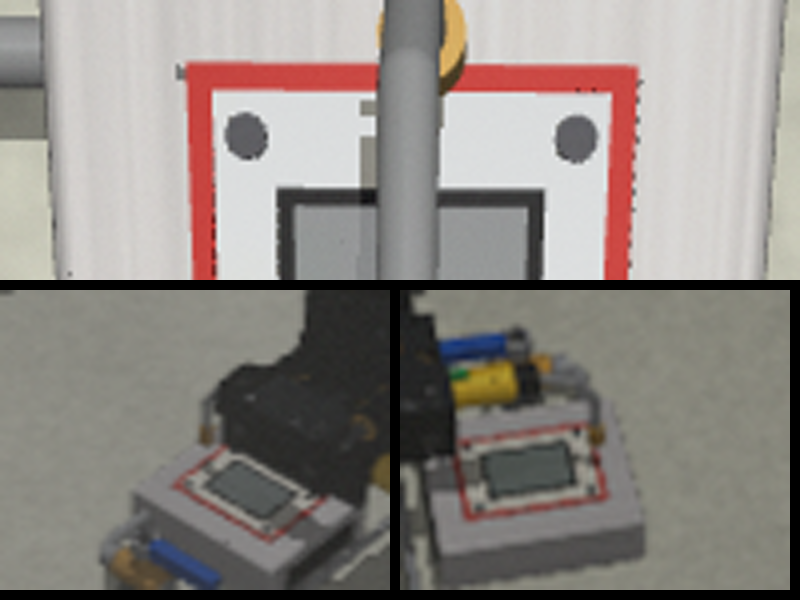

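```bash
python3 -m handwheel '[[[-17.6,-6.8,0],0.007,0],[[-17.6,-6.8,0],0,0],[[-17.6,-6.8,0],0,0],[[-17.5,-6.7,0],0,0],[[0,0,2],0,0]]'|grep tcp
python3 -m handwheel '[[[0,0,2],0,0],[[0,0,0],0,0],[[0,0,0],0,0],[[0,0,0],0,0]]'|grep tcp
python3 - <<'E'
from h import *
go([584.4,-150.7,72.5],0.007)
E
```

```text
tcp_pos: [583.7, -153.3, 79.8]
tcp_pos: [584.5, -149.9, 77.1]
shift [-0.8 -0.1  4.6] rows 1 each [-0.8 -0.1  4.6]
roll 0.001 now yaw 0.008 q6 -0.3
```

```bash
python3 -m handwheel '[[[-0.8,0,1.6],0,0],[[0,0,1.5],0,0],[[0,0,1.3],0,0],[[0,0,0],0,0],[[0,0,0],0,0]]'
python3 - <<'E'
from h import *
go([584.4,-150.7,72.5],0.007)
for cam in("side","scene"):
    snapshot(cam);t,M=tool();b=t+M@[113.2,1.5,37.7];print(cam,w2px(cam,b).round(1),[(x["position"],round(x["score"],2)) for x in tip_of("pen_tip",cam)[:1]],[np.round(x["position"],1) for x in tip_of("seam_1",cam)],w2px(cam,[585.1,-37.5,32]).round(1))
E
```

```text
time_s: 13.48
tcp_pos: [584.1, -151.3, 72.5]
ee_rot: [0.705, 0.71, -0.0, -0.0]
ft_force: [-0.2, -0.7, -0.7]
finger_gap: 18.8
finger_force: 30.0
shift [0.6 0.3 0. ] rows 1 each [0.6 0.3 0. ]
roll 0.0 now yaw 0.007 q6 -0.3
side [320.6 216.1] [([320.1, 215.3], 0.6)] [array([323.3, 202.7]), array([332. , 209.8]), array([309.8, 203.5]), array([303.7, 209.2]), array([310.9, 211.1]), array([313.6, 198.4]), array([322.8, 211.9]), array([318.1, 216.5])] [320.4 216.7]
scene [239.4 238.4] [([240.1, 236.0], 0.63)] [array([240.6, 244.7]), array([267.5, 246.7]), array([241.7, 254.3]), array([239.1, 238.9]), array([271.5, 250.6]), array([254.6, 250.2]), array([268.5, 233.1]), array([252.4, 237.2]), array([376.1, 262.9])] [239.8 239.2]
```

```bash
python3 -m handwheel '[[[0.3,0,0.4],0,0],[[0.3,0.3,0.3],0,0],[[0,0,0],0,0],[[0,0,0],0,0]]'|grep -E "tcp|ft"
python3 -m handwheel '[[[2.5,0,0],0,0],[[2.5,0,0],0,0],[[2.5,0,0],0,0],[[2.5,0,0],0,0],[[2.5,0,0],0,0]]'|grep -E "tcp|ft"
python3 -m handwheel '[[[2.5,0,0],0,0],[[2.5,0,0],0,0],[[2.5,0,0],0,0],[[2.5,0,0],0,0],[[2.5,0,0],0,0]]'|grep -E "tcp|ft"
python3 -m handwheel '[[[2.5,0,0],0,0],[[2.5,0,0],0,0],[[2.5,0,0],0,0],[[2.5,0,0],0,0],[[2.5,0,0],0,0]]'|grep -E "tcp|ft"
python3 -m handwheel '[[[2.5,0,0],0,0],[[2.5,0,0],0,0],[[2.5,0,0],0,0],[[2.5,0,0],0,0],[[2.5,0,0],0,0]]'|grep -E "tcp|ft"
python3 -m handwheel '[[[2.5,0,0],0,0],[[2.5,0,0],0,0],[[2.5,0,0],0,0],[[2.5,0,0],0,0],[[2.5,0,0],0,0]]'|grep -E "tcp|ft"
python3 -m handwheel '[[[2.5,0,0],0,0],[[2.5,0,0],0,0],[[2.5,0,0],0,0]]'|grep -E "tcp|ft"
python3 - <<'E'
from h import *
go([583.9,-80.7,71.8],0.007)
E
```

```text
tcp_pos: [584.5, -150.9, 72.0]
ft_force: [-0.1, 0.2, -0.5]
tcp_pos: [584.4, -138.0, 72.1]
ft_force: [0.2, 0.4, -0.8]
tcp_pos: [584.3, -125.6, 72.1]
ft_force: [-0.3, 0.1, -1.5]
tcp_pos: [584.2, -113.2, 72.1]
ft_force: [0.9, -1.1, -0.7]
tcp_pos: [584.1, -100.7, 72.1]
ft_force: [0.7, 0.1, -1.7]
tcp_pos: [584.0, -88.2, 72.1]
ft_force: [0.7, 0.1, -0.5]
tcp_pos: [584.0, -80.7, 72.0]
ft_force: [-0.1, -0.0, -0.5]
shift [-0.  -0.1  0.2] rows 1 each [-0.  -0.1  0.2]
roll -0.0 now yaw 0.007 q6 -0.19
```

```bash
python3 - <<'E'
from h import *
s,d=snapshot("wrist");q,e,n=redrect(s,z=34.5);print(q,e,n)
cv2.imwrite("pics/w7.png",cv2.resize(s[0:100,220:400],(720,400),interpolation=2)[:,:,::-1])
E
```

```text
[ 6.09700872e+02 -1.90588053e+00  6.04866387e-03] 0.7968840621644611 2006
```

View pics/w7.png

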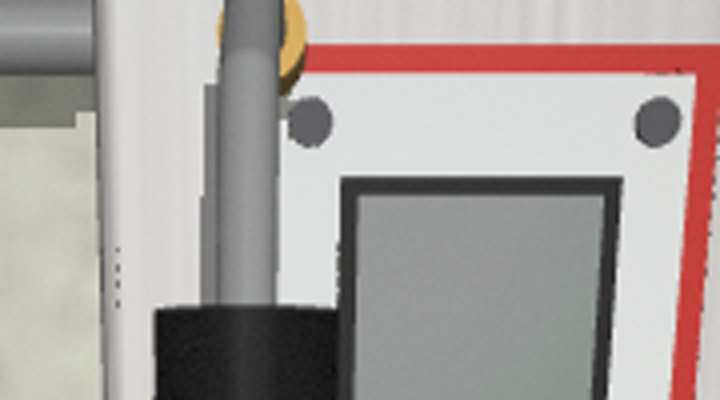

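```bash
python3 - <<'E'
from h import *
t,M=tool()
for z in(32,34.5): print(z,[((w2px("wrist",[609.7+x-.006*y,-1.9+y+.006*x,z])-[220,0])*4).round(0) for x,y in((-25,35),(25,35),(-25,-35))])
for p in((113.2,1.5,37.7),(108.7,1.5,37.7),(113.2,6,37.7),(113.2,-3,37.7),(113.2,1.5,20),(113.2,6,20),(113.2,-3,20)): print(p,((w2px("wrist",t+M@p)-[220,0])*4).round(0))
print(t+M@[113.2,1.5,37.7])
E
```

```text
32 [array([260.,  61.]), array([703.,  62.]), array([258., 675.])]
34.5 [array([260.,  56.]), array([709.,  57.]), array([258., 678.])]
(113.2, 1.5, 37.7) [262.  57.]
(108.7, 1.5, 37.7) [261. 102.]
(113.2, 6, 37.7) [302.  57.]
(113.2, -3, 37.7) [221.  57.]
(113.2, 1.5, 20) [263.  20.]
(113.2, 6, 20) [308.  20.]
(113.2, -3, 20) [218.  20.]
[584.65603703  32.93530501  34.37398916]
```

```bash
python3 -m handwheel '[[[0,2.5,0],0,0],[[0,2.5,0],0,0],[[0,2.5,0],0,0],[[0,2.5,0],0,0],[[0,2.5,0],0,0]]'|grep -E "tcp|ft"
python3 -m handwheel '[[[0,2.5,0],0,0],[[0,2.5,0],0,0],[[0,2.5,0],0,0],[[0,2.5,0],0,0],[[0,2.5,0],0,0]]'|grep -E "tcp|ft"
python3 -m handwheel '[[[0,2.5,0],0,0],[[0,2.5,0],0,0],[[0,2.5,0],0,0],[[0,2.5,0],0,0],[[0,2.5,0],0,0]]'|grep -E "tcp|ft"
python3 -m handwheel '[[[0,2.5,0],0,0],[[0,2.5,0],0,0],[[0,2.5,0],0,0],[[0,2.5,0],0,0],[[0,2.5,0],0,0]]'|grep -E "tcp|ft"
python3 - <<'E'
from h import *
go([633.9,-80.4,72],0.007)
E
```

```text
tcp_pos: [596.9, -81.0, 72.1]
ft_force: [-0.5, -0.4, -0.6]
tcp_pos: [609.2, -80.8, 72.0]
ft_force: [-0.3, -0.6, -0.8]
tcp_pos: [621.7, -80.6, 72.0]
ft_force: [0.5, 0.7, -0.7]
tcp_pos: [634.2, -80.6, 72.0]
ft_force: [-0.5, 0.6, -0.6]
shift [ 0.2 -0.3  0. ] rows 1 each [ 0.2 -0.3  0. ]
roll -0.0 now yaw 0.007 q6 -0.17
```

```bash
python3 -m handwheel '[[[-2.5,0,0],0,0],[[-2.5,0,0],0,0],[[-2.5,0,0],0,0],[[-2.5,0,0],0,0],[[-2.5,0,0],0,0]]'|grep -E "tcp|ft"
python3 -m handwheel '[[[-2.5,0,0],0,0],[[-2.5,0,0],0,0],[[-2.5,0,0],0,0],[[-2.5,0,0],0,0],[[-2.5,0,0],0,0]]'|grep -E "tcp|ft"
python3 -m handwheel '[[[-2.5,0,0],0,0],[[-2.5,0,0],0,0],[[-2.5,0,0],0,0],[[-2.5,0,0],0,0],[[-2.5,0,0],0,0]]'|grep -E "tcp|ft"
python3 -m handwheel '[[[-2.5,0,0],0,0],[[-2.5,0,0],0,0],[[-2.5,0,0],0,0],[[-2.5,0,0],0,0],[[-2.5,0,0],0,0]]'|grep -E "tcp|ft"
python3 -m handwheel '[[[-2.5,0,0],0,0],[[-2.5,0,0],0,0],[[-2.5,0,0],0,0],[[-2.5,0,0],0,0],[[-2.5,0,0],0,0]]'|grep -E "tcp|ft"
python3 -m handwheel '[[[-2.5,0,0],0,0],[[-2.5,0,0],0,0],[[-2.5,0,0],0,0]]'|grep -E "tcp|ft"
python3 -m handwheel '[[[0,-2.5,0],0,0],[[0,-2.5,0],0,0],[[0,-2.5,0],0,0],[[0,-2.5,0],0,0],[[0,-2.5,0],0,0]]'|grep -E "tcp|ft"
python3 -m handwheel '[[[0,-2.5,0],0,0],[[0,-2.5,0],0,0],[[0,-2.5,0],0,0],[[0,-2.5,0],0,0],[[0,-2.5,0],0,0]]'|grep -E "tcp|ft"
python3 -m handwheel '[[[0,-2.5,0],0,0],[[0,-2.5,0],0,0],[[0,-2.5,0],0,0],[[0,-2.5,0],0,0],[[0,-2.5,0],0,0]]'|grep -E "tcp|ft"
python3 -m handwheel '[[[0,-2.5,0],0,0],[[0,-2.5,0],0,0],[[0,-2.5,0],0,0],[[0,-2.5,0],0,0],[[0,-2.5,0],0,0]]'|grep -E "tcp|ft"
python3 -m handwheel '[[[0,0,0],0,0],[[0,0,0],0,0]]'
python3 - <<'E'
from h import *
go([584.4,-150.7,72],0.007)
E
```

```text
tcp_pos: [634.0, -93.4, 72.1]
ft_force: [0.5, -0.2, -0.2]
tcp_pos: [634.2, -105.8, 72.1]
ft_force: [0.4, -0.2, -0.8]
tcp_pos: [634.3, -118.3, 72.1]
ft_force: [-0.6, 0.1, -0.6]
tcp_pos: [634.3, -130.8, 72.1]
ft_force: [0.6, 0.1, -0.0]
tcp_pos: [634.5, -143.3, 72.1]
ft_force: [-0.1, -0.0, -0.9]
tcp_pos: [634.5, -150.8, 72.1]
ft_force: [-1.2, -0.0, -1.0]
tcp_pos: [621.6, -150.5, 72.0]
ft_force: [-0.2, -0.4, -0.2]
tcp_pos: [609.3, -150.7, 72.1]
ft_force: [0.0, -0.1, -0.4]
tcp_pos: [596.7, -150.8, 72.1]
ft_force: [-0.9, 0.3, -0.2]
tcp_pos: [584.2, -150.9, 72.1]
ft_force: [0.2, -0.2, -1.0]
time_s: 22.33
tcp_pos: [584.4, -150.9, 72.1]
ee_rot: [0.705, 0.71, 0.0, 0.0]
ft_force: [0.4, 0.2, -0.5]
finger_gap: 18.5
finger_force: 30.0
shift [0.2 0.  0.1] rows 1 each [0.2 0.  0.1]
roll -0.0 now yaw 0.007 q6 -0.3
```

```bash
python3 -m handwheel '[[[0,0,-15],0,0],[[0,0,-30],0,0],[[0,0,-30],0,0],[[0,0,-13],0,0],[[20,-4,0],0,0]]'|grep tcp
python3 -m handwheel '[[[37,-8,0],0,0],[[37,-8,0],0,0],[[37,-8,0],0,0],[[37,-8,0],0,0],[[37,-8,0],0,0]]'|grep tcp
python3 -m handwheel '[[[37,-8,0],0,0],[[37,-8,0],0,0],[[37,-8,0],0,0],[[37,-8,0],0,0],[[37,-8,0],0,0]]'|grep tcp
python3 -m handwheel '[[[37,-8,0],0,0],[[37,-6,0],0,0],[[0,0,0],-0.06,0],[[0,0,0],0,0],[[0,0,0],0,0]]'|grep tcp
python3 -m handwheel '[[[0,0,0],0,0],[[0,0,0],0,0],[[0,0,0],0,0]]'
python3 - <<'E'
from h import *
s,d=snapshot("wrist");np.savez("w8.npz",s=s,d=d);cv2.imwrite("pics/w8.png",s[:,:,::-1])
go([483,313.5,160],0.067);print(tool()[0],np.array(camera_info("wrist")["view"]).tolist())
E
```

```text
tcp_pos: [584.4, -134.1, 165.2]
tcp_pos: [538.4, 55.3, 159.7]
tcp_pos: [497.0, 240.2, 159.8]
tcp_pos: [482.9, 312.5, 159.5]
time_s: 24.25
tcp_pos: [483.6, 311.3, 160.0]
ee_rot: [0.684, 0.73, -0.0, 0.0]
ft_force: [0.5, 0.4, -0.3]
finger_gap: 18.6
finger_force: 30.0
shift [ 2.2 -0.5  0. ] rows 1 each [ 2.2 -0.5  0. ]
roll -0.002 now yaw 0.065 q6 0.46
[483.62002887 311.38547349 160.03237309] [[0.9978864202266009, 0.06497246800520114, -0.0011272660084698607, -502.4901251777818], [0.06229960169935192, -0.9516140917050127, 0.3009142404349569, 248.43991409568105], [0.01847841864020966, -0.3003484624061826, -0.9536505382868509, 401.85082723242533], [0.0, 0.0, 0.0, 1.0]]
```

View pics/w8.png

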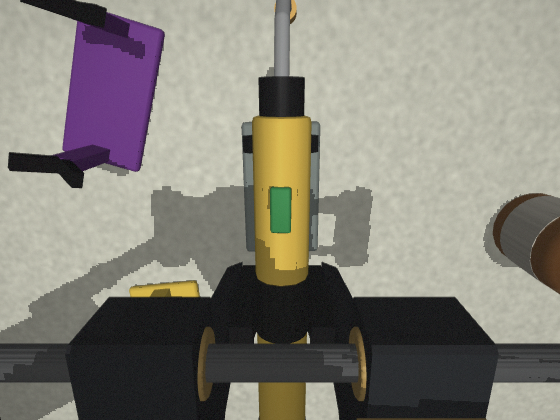

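```bash
python3 - <<'E'
from h import *
d=np.load("w8.npz")["d"]
for p in((243,123),(319,122),(246,250),(317,250)): print(p,px2w("wrist",p,8).round(1),px2w("wrist",p,10).round(1))
for p in((247,136),(247,144),(247,152),(315,136),(315,144),(315,152),(315,148),(250,200)): print(p,px2w("wrist",p,d=d[p[1],p[0]]).round(1))
E
```

```text
(243, 123) [449.5 367.5   8. ] [449.6 367.6  10. ]
(319, 122) [508.7 372.1   8. ] [508.5 372.2  10. ]
(246, 250) [455.7 260.2   8. ] [455.9 261.1  10. ]
(317, 250) [517.2 264.2   8. ] [517.  265.1  10. ]
(247, 136) [459.7 366.1  86.8]
(247, 144) [459.7 361.3  85.4]
(247, 152) [459.8 356.4  83.8]
(315, 136) [499.5 368.4  83.5]
(315, 144) [499.8 363.8  84.7]
(315, 152) [507.6 348.8   9. ]
(315, 148) [500.  361.5  84.7]
(250, 200) [457.5 306.   10. ]
```

```bash
python3 -m handwheel '[[[1.4,-0.4,10],-0.002,0],[[0,0,25],0,0],[[0,0,25],0,0],[[0,0,15],0,0],[[0,0,10],0,0]]'|grep -E "tcp|ft"
python3 -m handwheel '[[[0,0,5],0,0],[[0,0,2],0,0],[[0,0,0],0,0],[[0,0,0],0,0]]'|grep -E "tcp|ft"
python3 -m handwheel '[[[0,0,1],0,0],[[0,0,1],0,0],[[0,0,0],0,0]]'|grep -E "tcp|ft"
python3 -m handwheel '[[[0,0,1],0,0],[[0,0,1],0,0],[[0,0,0],0,0]]'|grep -E "tcp|ft"
python3 - <<'E'
from h import *
go([483.1,312.8,62.7],0.067)
E
```

```text
tcp_pos: [481.2, 312.4, 72.0]
ft_force: [-0.2, -0.2, -0.4]
tcp_pos: [483.6, 314.2, 69.0]
ft_force: [0.5, 0.3, -0.6]
tcp_pos: [483.1, 314.0, 66.6]
ft_force: [-0.5, -0.8, 0.2]
tcp_pos: [482.6, 313.7, 63.9]
ft_force: [-0.3, 0.5, -0.7]
shift [-0.9  0.4  1.2] rows 1 each [-0.9  0.4  1.2]
roll 0.002 now yaw 0.069 q6 0.46
```

```bash
python3 -m handwheel '[[[0,0.3,0.7],0,0],[[0,0,0],0,0],[[0,0,0],0,0]]'|grep -E "tcp|ft"
python3 -m handwheel '[[[0,0,0.7],0,0],[[0,0,0],0,0],[[0,0,0],0,0]]'|grep -E "tcp|ft"
python3 -m handwheel '[[[0,0,0.7],0,0],[[0,0,0],0,0],[[0,0,0],0,0]]'|grep -E "tcp|ft"
```

```text
tcp_pos: [483.0, 313.8, 63.3]
ft_force: [-0.3, -0.2, -0.2]
tcp_pos: [483.1, 313.8, 62.7]
ft_force: [-0.2, 0.3, -1.0]
tcp_pos: [483.2, 313.8, 62.5]
ft_force: [-1.8, -1.4, 4.4]
```

```bash
python3 -m handwheel '[[[0,0,0],0,0.3],[[0,0,0],0,0.3],[[0,0,0],0,0.5],[[0,0,0],0,0.7],[[0,0,0],0,0.8]]'
python3 -m handwheel '[[[0,0,0],0,0.8],[[0,0,0],0,0.8],[[0,0,0],0,0.8],[[0,0,-8],0,0.8],[[0,0,-15],0,0.8]]'|grep -E "ft|gap|tcp"
python3 -m handwheel '[[[0,0,-30],0,0.8],[[0,0,-35],0,0.8],[[0,0,-35],0,0.8],[[-30,0,0],0,0.8],[[-25,0,0],0,0.8]]'|grep -E "ft|gap|tcp"
python3 -m handwheel '[[[0,0,0],0,0.8],[[0,0,0],0,0.8],[[0,0,0],0,0.8],[[0,0,0],0,0.8]]'|grep -E "ft|gap|tcp"
python3 - <<'E'
from h import *
s,d=snapshot("wrist");s2,_=snapshot("side");s3,_=snapshot("scene")
for cam in("wrist","side","scene"):
    print(cam,[(np.round(px2w(cam,x["position"],80),1),round(x["score"],2)) for x in tip_of("pen",cam)[:2]],[(np.round(px2w(cam,x["position"],29),1),round(x["score"],2)) for x in tip_of("pen_tip",cam)[:2]])
im=np.zeros((600,800,3),np.uint8);im[:300,:400]=cv2.resize(s,(400,300))
im[:300,400:]=cv2.resize(s2[130:235,140:280],(400,300),interpolation=2)
im[300:,:400]=cv2.resize(s3[150:225,320:420],(400,300),interpolation=2)
im[300:,400:]=cv2.resize(s3[150:330,110:350],(400,300),interpolation=2)
cv2.imwrite("pics/w9.png",im[:,:,::-1])
E
```

```text
time_s: 26.72
tcp_pos: [483.0, 313.7, 61.7]
ee_rot: [0.682, 0.731, -0.0, -0.0]
ft_force: [-0.4, -0.2, 0.6]
finger_gap: 45.0
finger_force: 0.0
tcp_pos: [481.5, 312.9, 83.5]
ft_force: [-0.5, -0.7, -0.7]
finger_gap: 70.6
tcp_pos: [489.1, 260.0, 189.6]
ft_force: [0.4, -0.7, 0.0]
finger_gap: 70.7
tcp_pos: [486.7, 259.6, 184.8]
ft_force: [0.0, 0.7, -0.4]
finger_gap: 70.6
wrist [(array([481.7, 317. ,  80. ]), 0.93)] []
side [(array([482.3, 290.2,  80. ]), 0.87)] [(array([476.6, 425.8,  29. ]), 0.82), (array([611.3,  19.8,  29. ]), 0.46)]
scene [(array([499.5, 314.8,  80. ]), 0.64), (array([634.2, -41.6,  80. ]), 0.39)] [(array([487.6, 415. ,  29. ]), 0.75)]
```

View pics/w9.png

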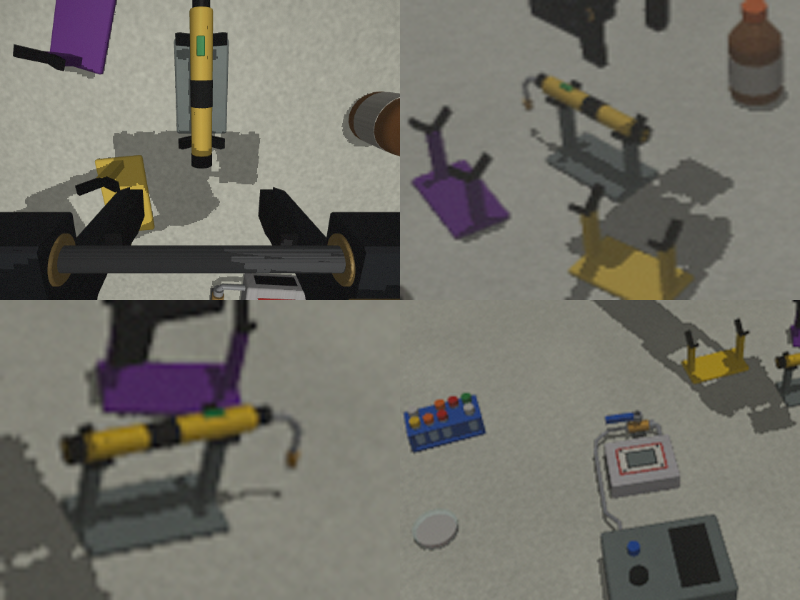

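The pen lies in both notches with its nose hanging down, the lever is in line with the tube, and the rack, dish and bottle look undisturbed. The gripper is clear of everything, so I am handing in.

```bash
python3 -c "
from cell import *
print(hand_in())"
```

```text
the job is handed in; nothing more can be done
None
```

The job is handed in, with no verdict shown: valve pushed to its open stop, lid joint traced clockwise from the near right corner and back at about 3 cm/s with the pen tip an estimated 2–3 mm above it, pen back in both cradle notches nose down, rack, bottle and dish never approached, about 28 s used.

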